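Pin the clamshell specimen jig and hold it shut

TASK

Get the specimen jig ready for clamping: first slide its red grip along the track until the white line on the grip meets the yellow index line, then swing the open blue upper half down shut onto the lower half. Take the steel locating pin out of its black stand, push it down through the holes of both halves until its collar sits on the upper half, and because the hinge springs ajar as soon as it is let go, finish with the gripper still on the pin, pressing it down so that the halves stay fully shut. Leave the loupe, the white tin and the loose specimen mount where they stand.

Things in the scene. Friction and masses are not known exactly. Their poses are not given: they have to be found in the camera images.
- jig: Clamshell jig fixed to the worktop; place and yaw vary. Origin on the worktop; x points to its hinge (away from the robot at yaw 0), y left, z up; sizes here in mm in this frame. Base plate x -80..65, y -60..115, z 0..10 (screw heads to 15). Lower half x -60..50, y -40..40, top z 30, holding a black mount. Track along y beside it: x -62..-28, y 40..115, top z 30. Pin hole at (-45, 0).
- pin_hole (a point): Mouth of the 13 mm pin hole in the lower half, at (-45, 0, 30) of the jig, same axes. The hole goes straight down 20 mm, to the base plate. With the upper half shut, its own 13 mm hole lies in line above, mouth at jig z 45.
- index_line (a point): The yellow index line (4 mm wide) across the track and down its sides, at (-45, 80, 30) of the jig.
- index_slide (a joint): The slide in m, 0 to 0.05, growing along the jig's +y. Its steel strip (22 wide, z 30..34) with a slot runs under the upper half. At 0.025 the grip is at the index line and the 24 mm slot is centred under the pin hole; farther than 6 mm off, the strip gets in the way of the pin. Starts at 0.042 to 0.05. Moves with about 2 N and stays where left.
- slide_grip (a point): Point in the red grip block of the slide, at jig z 56, x -45, y = 55 mm + slide value. The block is 14 mm along the jig's x, 20 mm along y, from z 34 to 66; a white line marks its middle. Pinch it across x, or push it along y.
- upper_half (a joint): Angle of the blue upper half, rad: 0 fully shut, growing as it opens up and away about the hinge line along the jig's y. Starts 0.9 to 1.25. The sprung hinge is stiff: it stays where left when open, needs up to 7 N at 80 mm from the hinge to shut, and let go from shut it springs back to about 0.05. The pin still passes then; 5 to 6 N down on the pin's collar shuts it again.
- upper_half_hinge (a point): On the hinge line, at (58, 0, 35) of the jig; this frame turns with the upper half and has the jig's axes when shut. The upper half is a plate 80 mm wide, 8 to 120 mm from the hinge line (lip to 132); shut it spans jig z 35..45, so its outer face lies 10 mm off the hinge line. 24 mm window 53 mm from the hinge line, pin hole 103 mm; from 67 to 95 mm it is solid, good to push on.
- upper_hole (a point): Centre of the pin hole's mouth in the outer face of the upper half (13 mm hole, 10 mm deep); turns with it.
- pin_stand: Fixed black stand for the pin, 56x56x40 mm, origin under its centre, with a 12 mm hole in the middle. Its place varies.
- locating_pin: Loose steel pin, upright in the stand, 72 mm tall, 40 to 85 g. Origin at the centre of its lower tip, z up. Shank 10 mm diameter, tapered foot, 32 long; collar 22 diameter at 32 to 38 mm; grip knob 16 diameter at 38 to 72 mm with a red band near the top: grasp it at 58 to 65 mm. In the stand its tip is 8 mm above the worktop, fully home in the shut jig 13 mm.
- pin_tip (a point): Centre of the pin's lower tip.
- loupe: Bystander: black and white loupe, 40 mm across, 43 tall, loose; origin under its centre.
- grease_tin: Bystander: white round tin, 53 mm across, 26 tall, loose; origin under its centre.
- loose_mount: Bystander: beige round specimen mount, 30 mm across, 14 tall, loose; origin under its centre.

How it is judged:
By the outcome, as a careful person would: the job done as asked, in the order asked, and still so for the second after the job is handed in, while the arm keeps its last pose, push and grip.
It also fails if it takes over 72 s, if anything falls off the work surface, if the arm or the gripper's body presses on something with over 40 N, if the wrist force passes 120 N, or if a joint passes its speed limit or range.

ROBOT

A 6-joint arm with a two-finger parallel gripper is mounted at the origin on a cart in front of the work surface, level with it; the furniture and walls round the work are solid. World frame = base frame: x ahead of the robot, y to its left, z up, the work surface at z = 0. Lengths are in mm, angles in rad, forces in N, time in s.
With the tool pointing down it reaches from about 400 to 925 mm from the base axis. Payload 12.5 kg.
Tool frame: the origin (TCP) lies at the very end of the fingers, on their centre line; the grasp point (between the pads) lies 19 mm behind it; z points along the fingers, y is the line along which they close (so a half turn about z gives the same grasp; the last joint's range is limited). The gripper opens to 95 mm and grips with 3 to 60 N. Pads are 20 mm wide; open, the fingers measure 119 mm over their backs; the gripper's body (75 mm by 180 mm) begins 59 mm behind the grasp point.
Start: joints at [1.158, 0.491, 1.559, -0, 1.092, -0.106], TCP at [188.739, 595.839, 214.661] pointing down, gripper open.
Joint ranges: [-3.1, 3.1], [-0.84, 2.19], [0.05, 2.79], [-1.13, 4.28], [0.06, 2.93], [-2.69, 2.69]. Speed limits (rad/s): [2.22, 2.22, 2.79, 3.14, 3.14, 3.14].

INTERFACE

Orientations are given as [roll, pitch, yaw] about the fixed x, y, z axes, in that order (R = Rz(yaw) Ry(pitch) Rx(roll)).
In Python, from cell import * gives the robot as it stands.
- The arm moves only by the tool jog_arm, never from a script. Its argument "targets" is a list of rows, each an object with "turn": the turn, a rotation vector about the world's x, y, z in degrees, a list of three; "slide": the shift along the world's x, y, z in mm, a list of three; "claw": the opening in per cent of the stroke, from 0 (shut) to 100 (fully open). In form: [{"turn": [wx, wy, wz], "slide": [x, y, z], "claw": claw}, ...]. A call has 1 to 5 rows; each row shifts and turns the commanded pose from where the row before left it; what a row does not reach is not made up. A row lasts 1/8 s, in which the tool goes at most 62.5 mm and 10.7 degrees, less where a joint would pass 70% of its speed; a pose out of reach is approached as far as the arm can. A call with a gripper value outside its range is refused whole. The fingers move at their own pace and stop on an object; the grip force is fixed at half the most. Time passes only in rows, so rows that do not move let the fingers close. It gives the time, the measured TCP pose, the force, the opening and the grip force at its end, in the units of the state.
- state(): the state, without advancing time (a new reading comes with each control period).
- read_camera(name): name is "side" or "top" or "wrist"; returns a dict with "frame" (480x640x3 uint8, blue, green, red), "mtx" (3x3 intrinsics, pixels), "R" (3x3) and "t" (3): a world point X has camera coordinates R X + t. Camera axes: x right, y down, z forward; pixel columns grow to the right and rows downward; lengths in mm; the calibration is good to about 2 mm. A picture is of the moment at which its call begins. There is no depth.
- job_done(): hands the job in; it is judged then, once.
Trained networks look in the newest picture that a camera, given by its name, has taken for a name from the list of things; names that differ only in an ending like _2 or _b are one class to them, and where a whole thing is asked for, a point or a joint stands for the part that bears it (a point fixed in the world has none). Each returns a list of dicts, best first, with "conf" (0 to 1); they miss things now and then, are a little off and sometimes report something else, mostly with a low value. They report only what shows in the picture. A call takes as long as a camera call.
- look_for(query, camera): "xy" ([column, row] in pixels, amid what is visible of it).
The state is a dict: "t": time; "joints": joint angles; "qvel": joint speeds; "tau": joint torques, N m; "eef_pos": TCP position; "tcp_rot": TCP orientation; "ft_force": force on the tool from outside, world axes, zero at the start; "moment": the same for the moment, N m; "opening": opening from 0.0 (shut) to 1.0 (fully open); "grip_force": force on a finger pad.
Only numpy, scipy, OpenCV 4.12 (cv2) and the standard library are available. Lean on these libraries where they do the work, as an engineer would, in place of code of your own. Each camera call takes 0.05 s, during which the arm holds its last target. There are 200 camera calls.

## Working session

There is one attempt and no reset: what is moved stays moved. The work goes in short steps, Python scripts to look and compute and a tool call to move; the robot and the scene stay as the last step left them, time stands still between calls to the robot, and variables do not carry over. Pictures are saved under pics/ and viewed, at most 10 in all, crops included, and the job is handed in when it is done.

Besides the shell and the picture viewer there is one more tool, called after ">>>" as a command line: name --argument value ..., lists and objects as JSON in quotes. jog_arm: Moves the arm, as the interface text tells. Its arguments: {"type":"object","properties":{"targets":{"type":"array","items":{"type":"object","properties":{"turn":{"type":"array","items":{"type":"number"}},"slide":{"type":"array","items":{"type":"number"}},"claw":{"type":"number"}}}}},"required":["targets"]}

```bash
mkdir -p pics; ls; cat > h.py <<'E'
from cell import *
import numpy as np, cv2
def proj(c,X):
    p=c["mtx"]@(c["R"]@np.asarray(X,float)+c["t"]); return p[:2]/p[2]
def ray(c,uv):
    d=c["R"].T@np.linalg.inv(c["mtx"])@np.array([uv[0],uv[1],1.]); return -c["R"].T@c["t"], d/np.linalg.norm(d)
def tri(obs):
    A=np.zeros((3,3));b=np.zeros(3)
    for c,uv in obs:
        o,d=ray(c,uv);P=np.eye(3)-np.outer(d,d);A+=P;b+=P@o
    X=np.linalg.solve(A,b); return X,[np.round(proj(c,X)-uv,1).tolist() for c,uv in obs]
def onz(c,uv,z):
    o,d=ray(c,uv); return o+d*(z-o[2])/d[2]
E
python3 - <<'E'
from h import *
np.set_printoptions(precision=1,suppress=True)
s=state();print(s["t"],s["eef_pos"],s["tcp_rot"],s["opening"])
C={}
for n in ("side","top","wrist"):
    C[n]=read_camera(n);cv2.imwrite(f"pics/{n}0.png",C[n]["frame"]);print(n,-C[n]["R"].T@C[n]["t"])
for q in ["jig","pin_hole","index_line","slide_grip","upper_half","upper_hole","pin_stand","locating_pin","loupe","grease_tin","loose_mount"]:
    for n in C:
        r=look_for(q,n)[:2];print(q,n,[(np.round(x["xy"],0).tolist(),round(x["conf"],2)) for x in r])
E
```

```text
pics
0.0 [188.6 595.6 214.1] [-3.1 -0.   2.8] 0.9998081838235285
side [406.7 690.6 701.3]
top [ 389.3 -110.4 1032.5]
wrist [113.3 622.4 384.4]
jig side [([306.0, 244.0], 0.98)]
jig top [([354.0, 208.0], 0.74), ([241.0, 292.0], 0.55)]
jig wrist []
pin_hole side [([302.0, 243.0], 0.65), ([344.0, 186.0], 0.34)]
pin_hole top [([352.0, 205.0], 0.68)]
pin_hole wrist []
index_line side [([304.0, 242.0], 0.56)]
index_line top [([351.0, 209.0], 0.56)]
index_line wrist []
slide_grip side [([319.0, 250.0], 0.71)]
slide_grip top [([330.0, 223.0], 0.9)]
slide_grip wrist []
upper_half side [([295.0, 206.0], 0.68)]
upper_half top [([378.0, 191.0], 0.84)]
upper_half wrist []
upper_hole side [([297.0, 206.0], 0.65)]
upper_hole top [([372.0, 191.0], 0.73)]
upper_hole wrist []
pin_stand side [([264.0, 372.0], 0.96), ([263.0, 354.0], 0.19)]
pin_stand top [([178.0, 195.0], 0.68)]
pin_stand wrist []
locating_pin side [([264.0, 351.0], 0.53)]
locating_pin top [([240.0, 292.0], 0.69), ([374.0, 190.0], 0.52)]
locating_pin wrist []
loupe side [([376.0, 320.0], 0.84)]
loupe top [([239.0, 291.0], 0.55)]
loupe wrist []
grease_tin side [([345.0, 183.0], 0.72)]
grease_tin top [([485.0, 241.0], 0.84), ([375.0, 190.0], 0.34)]
grease_tin wrist []
loose_mount side [([378.0, 284.0], 0.68)]
loose_mount top [([296.0, 292.0], 0.61), ([334.0, 222.0], 0.59)]
loose_mount wrist []
```

```bash
python3 -c "
import cv2
for n,(x0,x1,y0,y1) in dict(side=(210,410,150,400),top=(150,510,130,330)).items():
    a=cv2.imread(f'pics/{n}0.png')[y0:y1,x0:x1];k=2.2 if n=='top' else 2.4
    cv2.imwrite(f'pics/{n}0c.png',cv2.resize(a,None,fx=k,fy=k,interpolation=cv2.INTER_CUBIC))
"
```

```text
(no output)
```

View pics/side0c.png

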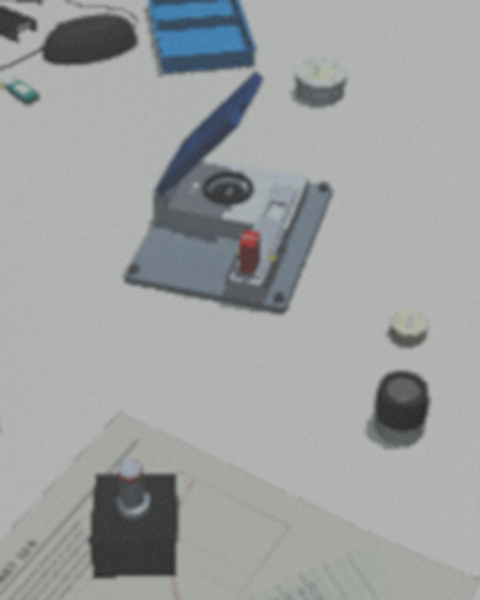

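View pics/top0c.png

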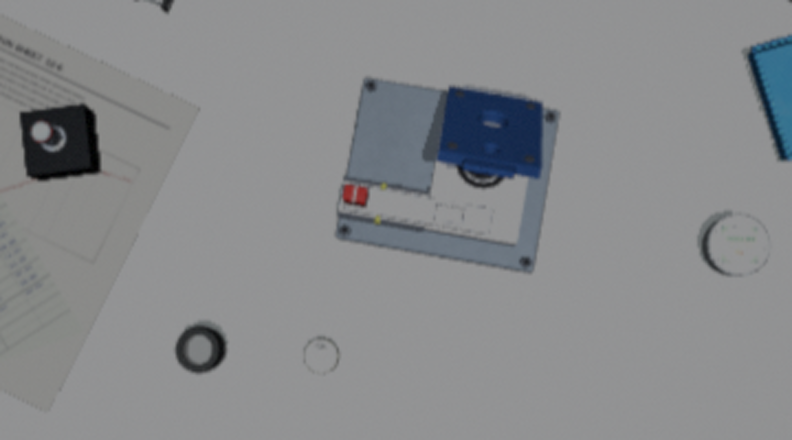

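The side crop shows the open blue half, the red grip at (249,253) left of the yellow index at (272,258), and the pin knob top at (130,465). The top crop shows the plate corners (365,79), (559,110), (336,238), (532,271), the grip at (355,194), index marks at (384,186)/(378,219) and the knob at (40,131).

```bash
cat >> h.py <<'E'
def T(p,q): # jig pose (x,y,yaw), jig pts -> world
    c,s=np.cos(p[2]),np.sin(p[2]); q=np.asarray(q,float)
    return np.array([p[0]+c*q[0]-s*q[1],p[1]+s*q[0]+c*q[1],q[2]])
def up(p,a,r,h,y=0): # point on upper half: r from hinge, h off hinge line
    return T(p,[58-r*np.cos(a)+h*np.sin(a)*1, y, 35+r*np.sin(a)+h*np.cos(a)])
E
python3 - <<'E'
from h import *
from scipy.optimize import least_squares
np.set_printoptions(precision=1,suppress=True)
C={n:read_camera(n) for n in("side","top")}
s=lambda x,y:("side",np.array([x,y])/2.4+[210,150])
t=lambda x,y:("top",np.array([x,y])/2.2+[150,130])
J=[((65,115,10),t(365,79)),((65,-60,10),t(559,110)),((-80,115,10),t(336,238)),((-80,-60,10),t(532,271)),
((65,115,10),s(124,279)),((-80,115,10),s(288,309)),((-80,-60,10),s(332,187))]
f=lambda p:np.concatenate([proj(C[n],T(p,q))-uv for q,(n,uv) in J])
r=least_squares(f,[600,-100,0]);p=r.x;print(p,np.degrees(p[2]),r.fun.reshape(-1,2))
# independent height check of screw heads / yellow line / grip / pin
tr=lambda *o:tri([(C[n],uv) for n,uv in o])
print("screw",tr(t(344,231),s(279,298)),tr(t(526,262),s(323,187)))
print("pin top",tr(t(40,131),s(130,465)))
print("collar",tr(t(53,136),s(133,502)))
print("grip",tr(t(355,194),s(250,252)))
print("index pt",tr(t(378,219),s(272,258)))
for v in (45,50,25): print(v,T(p,[-45,55+v,56]),proj(C["top"],T(p,[-45,55+v,66])),t(355,194)[1])
# upper lip angle: lip corners top (435,160),(541,177)
for a in (.9,1,1.1,1.2):
  print(a,[(proj(C["top"],up(p,a,132,5,y))-[150,130])*2.2 for y in (30,-30)],(proj(C["side"],up(p,a,132,5,30))-[210,150])*2.4,(proj(C["top"],up(p,a,103,10))-[150,130])*2.2)
for q in "loupe","grease_tin","loose_mount":
  print(q,tr(*[(n,np.array(look_for(q,n)[0]["xy"])) for n in C]))
st=[t(40-17,113),t(87,106),t(94,174),t(30,179)]
E
```

```text
[ 533.8 -179.7   -0.1] -8.49532814774615 [[-1.7 -1.7]
 [-0.3 -0.9]
 [-1.5 -0.4]
 [ 0.1  0.1]
 [ 0.8 -2.2]
 [ 0.8 -1.5]
 [ 2.  -1.5]]
screw (array([479.6, -63.6,   8.4]), [[0.0, -1.2], [1.1, 0.2]]) (array([ 456. , -222. ,    8.3]), [[0.0, -1.2], [1.0, 0.1]])
pin top (array([550.4, 185. ,  78.6]), [[-0.1, -1.0], [1.2, 0.2]])
collar (array([551.6, 185.1,  41.1]), [[-0.0, -0.5], [0.5, 0.1]])
grip (array([506.6, -73.9,  47.5]), [[-0.0, -0.6], [0.6, 0.1]])
index pt (array([489.1, -93.3,  26.2]), [[-0.0, -1.2], [1.1, 0.2]])
45 [504.  -74.1  56. ] [311.1 217.7] [311.4 218.2]
50 [504.8 -69.2  56. ] [308.4 217.3] [311.4 218.2]
25 [501.1 -93.9  56. ] [322.  219.6] [311.4 218.2]
0.9 [array([447.3, 164.5]), array([525.4, 177.6])] [248.9 107.5] [489.  146.9]
1 [array([450.1, 148.9]), array([528.8, 162.1])] [236.1  98. ] [491.4 134.6]
1.1 [array([453.1, 132.4]), array([532.2, 145.6])] [222.4  89.6] [493.8 121.7]
1.2 [array([456.1, 115.3]), array([535.6, 128.5])] [208.1  82.3] [496.2 108.5]
loupe (array([372.5,  58.6,  25.4]), [[2.1, 0.2], [0.1, -2.0]])
grease_tin (array([ 474.6, -402.7,    4.2]), [[0.4, 0.1], [0.0, -0.6]])Traceback (most recent call last):
  File "<stdin>", line 23, in <module>
IndexError: list index out of range
```

>>> jog_arm --targets '[{"turn":[0,0,-6],"slide":[25,-50,0],"claw":100},{"turn":[0,0,-6],"slide":[25,-50,0],"claw":100},{"turn":[0,0,-6],"slide":[25,-50,0],"claw":100},{"turn":[0,0,-6],"slide":[25,-50,0],"claw":100},{"turn":[0,0,-6],"slide":[25,-50,0],"claw":100}]'

```text
t: 2.82
eef_pos: [314.3, 344.3, 214.9]
tcp_rot: [3.141, 0.0, 2.308]
ft_force: [0.8, 0.0, 0.2]
opening: 1.003
grip_force: 0.0
```

>>> jog_arm --targets '[{"turn":[0,0,-6],"slide":[25,-50,0],"claw":100},{"turn":[0,0,-6],"slide":[25,-50,0],"claw":100},{"turn":[0,0,-6],"slide":[25,-50,0],"claw":100},{"turn":[0,0,-6],"slide":[25,-50,0],"claw":100},{"turn":[0,0,-6],"slide":[25,-50,0],"claw":70}]'

```text
t: 3.45
eef_pos: [439.4, 94.1, 214.9]
tcp_rot: [3.141, 0.0, 1.784]
ft_force: [1.3, 1.0, 0.2]
opening: 0.941
grip_force: 0.0
```

>>> jog_arm --targets '[{"turn":[0,0,-6],"slide":[25,-50,0],"claw":50},{"turn":[0,0,-6],"slide":[25,-50,0],"claw":50},{"turn":[0,0,-7],"slide":[20,-40,0],"claw":50},{"turn":[0,0,0],"slide":[0,0,0],"claw":50}]'

```text
t: 3.95
eef_pos: [509.7, -46.5, 214.4]
tcp_rot: [3.141, 0.0, 1.452]
ft_force: [-0.1, 0.0, 0.9]
opening: 0.537
grip_force: 0.0
```

```bash
python3 - <<'E'
from h import *
np.set_printoptions(precision=1,suppress=True)
c=read_camera("wrist");cv2.imwrite("pics/w1.png",c["frame"]);print(-c["R"].T@c["t"],c["R"][2])
p=[533.8,-179.7,-.148]
for q in [(-45,80,30),(-45,97,66),(-45,105,66),(-80,115,10),(65,115,10),(-80,-60,10)]:print(q,proj(c,T(p,q)))
E
```

```text
[520.   35.4 384.6] [-0.  -0.3 -1. ]
(-45, 80, 30) [307.9 263.4]
(-45, 97, 66) [308.  259.4]
(-45, 105, 66) [308.3 250.7]
(-80, 115, 10) [274.  222.6]
(65, 115, 10) [418.6 226.7]
(-80, -60, 10) [273.7 373. ]
```

View pics/w1.png

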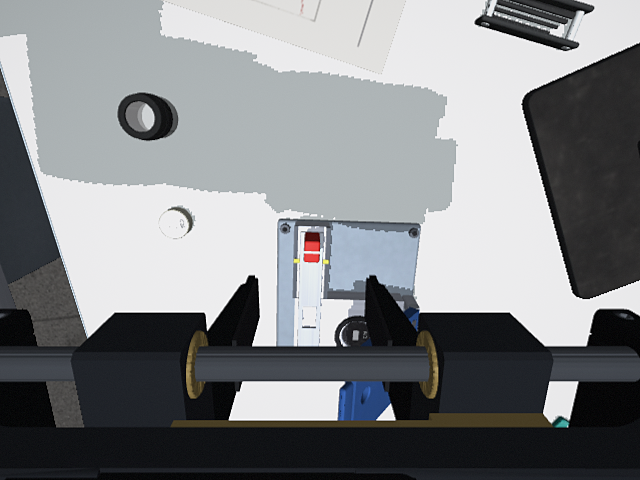

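The wrist view shows the plate corners (278,219), (421,223), yellow marks (295,262), (327,262) and the red grip at about (312,246), a few px from prediction. I'll enlarge it for a refit.

```bash
python3 -c "
import cv2
a=cv2.imread('pics/w1.png')[212:312,270:430]
cv2.imwrite('pics/w1c.png',cv2.resize(a,None,fx=5,fy=5,interpolation=cv2.INTER_NEAREST))"
```

```text
(no output)
```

View pics/w1c.png

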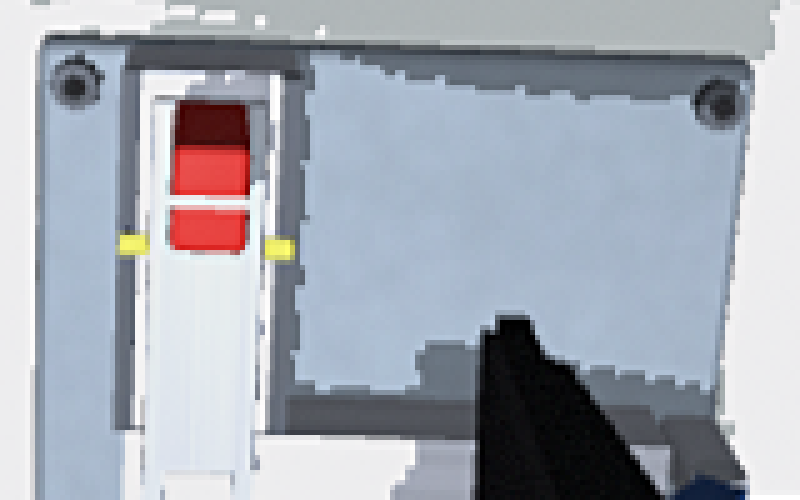

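```bash
python3 - <<'E'
from h import *
from scipy.optimize import least_squares
np.set_printoptions(precision=1,suppress=True)
C={n:read_camera(n) for n in("side","top","wrist")}
s=lambda x,y:("side",np.array([x,y])/2.4+[210,150])
t=lambda x,y:("top",np.array([x,y])/2.2+[150,130])
w=lambda x,y:("wrist",np.array([x,y])/5+[270,212]-.4)
def fit(J,x0):
    f=lambda p:np.concatenate([proj(C[n],T(p,[q[0],q[1]+(p[3] if len(q)>3 else 0),q[2]]))-uv for q,(n,uv) in J])
    r=least_squares(f,x0);print(r.x,np.degrees(r.x[2]),r.fun.reshape(-1,2).tolist());return r.x
W=[((65,115,10),w(752,60)),((-80,115,10),w(40,37)),((-62,80,30),w(118,245)),((-28,80,30),w(295,249)),((-45,55,66,1),w(210,203))]
TT=[((65,115,10),t(365,79)),((65,-60,10),t(559,110)),((-80,115,10),t(336,238)),((-80,-60,10),t(532,271)),((-45,55,66,1),t(355,194))]
S=[((65,115,10),s(124,279)),((-80,115,10),s(288,309)),((-80,-60,10),s(332,187)),((-45,55,66,1),s(250,232))]
for J in (W,TT,S,W+TT+S): fit(J,[534,-180,-.148,45])
o=tri([(C["wrist"],w(210,203)[1]),(C["side"],s(250,234)[1])]);print("grip top 2 views",o)
print(state()["t"])
E
```

```text
[ 536.2 -174.    -0.1   45.7] -8.111703016459273 [[1.5485086799698138, 0.23820178694077754], [-0.8627695530823871, 0.794861357171186], [0.10976573589601912, -0.5146461461702643], [-0.44157843244749984, -0.370161947452857], [-0.29786452341988934, -0.008922019130892522]]
[ 532.5 -181.3   -0.1   46.2] -8.533541862579025 [[-0.8281887030100847, -1.0774078289907152], [0.5865125902582236, -0.23789921558321225], [-0.6523446276179357, 0.2967937099749349], [0.8973469897518385, 0.8283745015921795], [-0.021040362147630276, 0.12376594106638095]]
[ 537.3 -174.3   -0.1   38. ] -7.802995599424012 [[-0.9492584355117515, -0.2726023359392684], [-0.45062088454074, 0.003365277854982196], [0.017543858057138095, -0.495480056727132], [1.3436849107457647, 0.5756455747121834]]
[ 534.9 -175.6   -0.2   45.2] -8.619706102569491 [[1.2360803072399449, 2.546604504123735], [-0.9132727826356586, 1.8691985765829884], [-0.2768761997199931, 0.6964811928982613], [-0.8745443872456349, 1.1295838161276492], [-0.5644498337827599, 2.021882337031883], [-3.6561239788508715, -2.4362342408434756], [-2.3085157142231196, -1.4762331649262705], [-3.6232252558037317, -1.1228173314092373], [-2.1435301941701823, -0.4682182985074519], [-2.6115637686181117, -1.2609121897010027], [-0.24117092389798245, -1.0423170024322985], [-0.10654120831372893, -0.1290182265120734], [1.4004783252508446, -0.4166409046833621], [0.8971152065523142, 2.5845029122659753]]
grip top 2 views (array([506.5, -65.3,  74. ]), [[0.1, -0.0], [0.0, -0.0]])
4.15
```

>>> jog_arm --targets '[{"turn":[0,0,-1.5],"slide":[-3,-16,-30],"claw":50},{"turn":[0,0,0],"slide":[0,0,-40],"claw":50},{"turn":[0,0,0],"slide":[0,0,-40],"claw":50},{"turn":[0,0,0],"slide":[0,0,0],"claw":50}]'

```text
t: 4.65
eef_pos: [504.4, -59.0, 103.2]
tcp_rot: [-3.137, -0.001, 1.432]
ft_force: [0.1, -0.0, 0.5]
opening: 0.499
grip_force: 0.0
```

```bash
python3 - <<'E'
from h import *
np.set_printoptions(precision=1,suppress=True)
c=read_camera("wrist");cv2.imwrite("pics/w2.png",c["frame"]);s=state();print(s["eef_pos"],proj(c,s["eef_pos"]))
cv2.imwrite("pics/w2c.png",cv2.resize(c["frame"][180:460,190:450],None,fx=2,fy=2))
np.savez("w2.npz",**{k:c[k] for k in("mtx","R","t")})
E
```

```text
[505.4 -59.3 104.7] [312.6 303.9]
```

View pics/w2c.png

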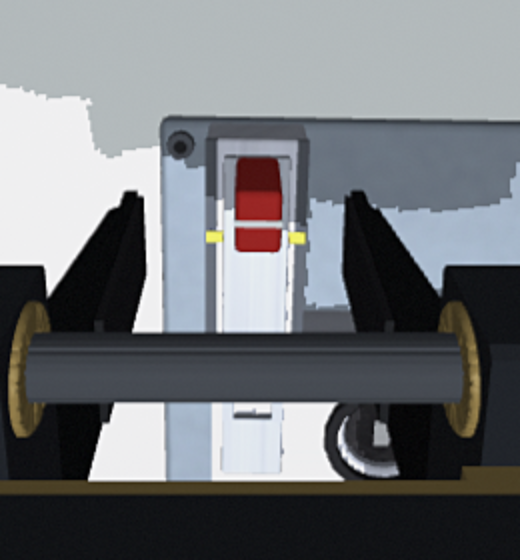

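Second wrist crop: yellow marks centred (255,237), white line (258,225), plate corner (162,119), fingertips near (130,195)/(355,195).

```bash
python3 - <<'E'
from h import *
from scipy.optimize import least_squares
np.set_printoptions(precision=1,suppress=True)
c=dict(np.load("w2.npz")); w=lambda x,y:np.array([x,y])/2+[190,180]-.25
J=[((-80,115,10),w(162,118)),((-62,80,30),w(206,237)),((-28,80,30),w(306,238)),((-45,55,66,1),w(258,224.5)),((-52,65,66,1),w(236,192)),((-38,45,66,1),w(281,251))]
f=lambda p:np.concatenate([proj(c,T(p,[q[0],q[1]+(p[3] if len(q)>3 else 0),q[2]]))-uv for q,uv in J])
r=least_squares(f,[534,-180,-.148,45]);print(r.x,np.degrees(r.x[2]),r.fun.reshape(-1,2).tolist())
p=r.x;print("grip",T(p,[-45,55+p[3],56]),"grasp tgt",T(p,[-45,62+p[3],40]))
e=np.array([505,-59.2,104])
for d in((0,0,0),(0,10,0),(-23.5,10,0),(-35,10,0),(-23.5,10,20)):print(d,(proj(c,e+d)-[190,180])*2)
E
```

```text
[ 535.3 -178.    -0.2   46.4] -9.581359702108353 [[-0.9530315939953198, 0.8637278009956617], [0.1232422473321435, -0.8977911275980546], [-0.5520838857641479, -0.00254771189213443], [0.6451645094946343, -0.8263665122103703], [0.10780818699959127, -0.8775816837284651], [0.3942266504448071, 1.817515700639035]]
grip [507.8 -70.6  56. ] grasp tgt [509.  -63.7  40. ]
(0, 0, 0) [243.4 246.2]
(0, 10, 0) [237.6 208.1]
(-23.5, 10, 0) [140.  220.5]
(-35, 10, 0) [ 92.6 226.6]
(-23.5, 10, 20) [127.6 259.2]
```

>>> jog_arm --targets '[{"turn":[0,0,-1],"slide":[3,-5,-20],"claw":50},{"turn":[0,0,0],"slide":[0,0,-25],"claw":50},{"turn":[0,0,0],"slide":[0,0,-18],"claw":50},{"turn":[0,0,0],"slide":[0,0,0],"claw":12},{"turn":[0,0,0],"slide":[0,0,0],"claw":8}]'

```text
t: 5.32
eef_pos: [509.5, -65.1, 43.3]
tcp_rot: [3.139, 0.0, 1.413]
ft_force: [-0.1, -0.3, -0.4]
opening: 0.349
grip_force: 0.0
```

>>> jog_arm --targets '[{"turn":[0,0,0],"slide":[0,0,0],"claw":5},{"turn":[0,0,0],"slide":[0,0,0],"claw":5},{"turn":[0,0,0],"slide":[0,0,0],"claw":5}]'

```text
t: 5.7
eef_pos: [507.8, -64.9, 42.3]
tcp_rot: [-3.14, -0.0, 1.413]
ft_force: [-5.7, 1.3, 8.6]
opening: 0.145
grip_force: 30.0
```

>>> jog_arm --targets '[{"turn":[0,0,0],"slide":[-1,-7,0],"claw":5},{"turn":[0,0,0],"slide":[-1,-7,0],"claw":5},{"turn":[0,0,0],"slide":[-1,-7,0],"claw":5},{"turn":[0,0,0],"slide":[0,0,0],"claw":5}]'

```text
t: 6.2
eef_pos: [504.5, -86.3, 42.3]
tcp_rot: [-3.14, -0.0, 1.412]
ft_force: [-7.4, -1.0, 10.2]
opening: 0.142
grip_force: 30.0
```

```bash
python3 - <<'E'
from h import *
np.set_printoptions(precision=1,suppress=True)
c=read_camera("wrist");s=state();print(s["eef_pos"],s["ft_force"],proj(c,s["eef_pos"]))
cv2.imwrite("pics/w3c.png",cv2.resize(c["frame"][150:350,220:420],None,fx=3,fy=3))
E
```

```text
[504.6 -86.2  42.3] [-7.  -0.2  9.3] [310.5 301.9]
```

View pics/w3c.png

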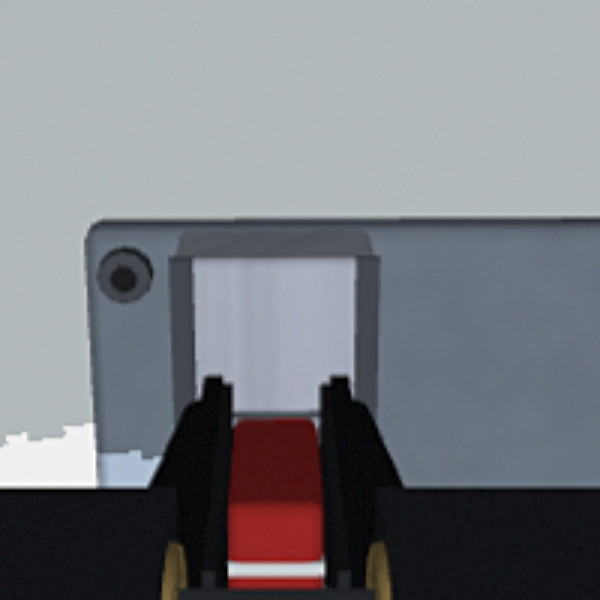

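Grip is held; yellow line hidden. Release, rise and look.

>>> jog_arm --targets '[{"turn":[0,0,0],"slide":[0,0,0],"claw":50},{"turn":[0,0,0],"slide":[0,0,0],"claw":50},{"turn":[0,0,0],"slide":[0,0,20],"claw":50},{"turn":[0,0,0],"slide":[3,20,45],"claw":50},{"turn":[0,0,0],"slide":[0,0,0],"claw":50}]'

```text
t: 6.88
eef_pos: [510.2, -65.7, 109.1]
tcp_rot: [3.136, 0.0, 1.413]
ft_force: [0.1, 0.4, 0.1]
opening: 0.493
grip_force: 0.0
```

```bash
python3 - <<'E'
from h import *
from scipy.optimize import least_squares
np.set_printoptions(precision=1,suppress=True)
c=read_camera("wrist");s=state();print(s["eef_pos"],s["ft_force"])
np.savez("w4.npz",**{k:c[k] for k in("mtx","R","t")})
cv2.imwrite("pics/w4c.png",cv2.resize(c["frame"][200:350,240:400],None,fx=5,fy=4,interpolation=cv2.INTER_CUBIC)[:, :800])
hsv=cv2.cvtColor(c["frame"],cv2.COLOR_BGR2HSV);y=cv2.inRange(hsv,(22,100,100),(38,255,255))
n,_,st,ce=cv2.connectedComponentsWithStats(y)
for i in range(1,n):
    if st[i][4]>5: print(st[i],ce[i])
E
```

```text
[509.4 -65.9 107.6] [-0.8 -0.8 -0.2]
[284 284   8   6  42] [287.4 286.9]
[324 284   9   6  45] [327.8 286.6]
[199 343   4   5   7] [201.  345.1]
[424 359   4   3   6] [425.5 359.8]
```

View pics/w4c.png

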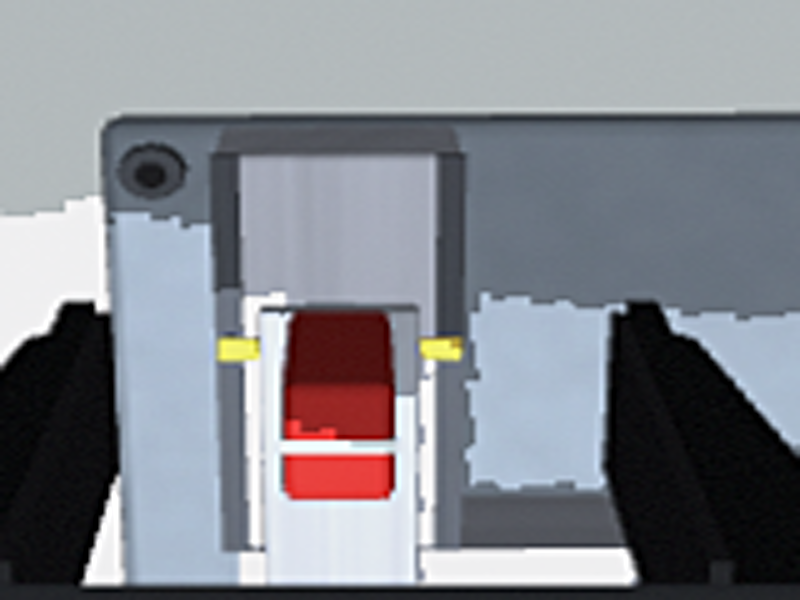

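White line at crop (339,446) → full (307.8,311.5); yellow marks at row 286.7.

```bash
python3 - <<'E'
from h import *
from scipy.optimize import least_squares
np.set_printoptions(precision=2,suppress=True)
c=dict(np.load("w4.npz")); w=lambda x,y:np.array([x/5+240,y/4+200])-.4
J=[((-80,115,10),w(102,118)),((-62,80,30),w(218,349)),((-28,80,30),w(462,348)),((-62,115,30),w(212,153)),((-28,115,30),w(465,153)),((-62,40,30),w(222,548)),
((-45,55,66,1),w(339,446)),((-52,65,66,1),w(286,383)),((-38,65,66,1),w(393,383)),((-52,45,66,1),w(284,497)),((-38,45,66,1),w(393,497)),((-45,65,34,1),w(340,310))]
f=lambda p:np.concatenate([proj(c,T(p,[q[0],q[1]+(p[3] if len(q)>3 else 0),q[2]]))-uv for q,uv in J])
r=least_squares(f,[534,-180,-.148,25]);print(r.x,np.degrees(r.x[2]),r.fun.reshape(-1,2).tolist())
a=onz(c,w(339,446),66);b=onz(c,w(340,348),30);d=np.array([.15,.988,0]);print("line diff along y",(a-b)@d, "foot-track end",(onz(c,w(340,310),34)-onz(c,w(340,153),30))@d,"should be -25")
e=state()["eef_pos"];print(e)
E
```

```text
[ 535.65 -177.43   -0.16   24.63] -9.362610262626845 [[-0.5150464082736335, 0.8501425976028827], [0.06995515711975031, -0.907415517669449], [-0.10745279325453794, -0.44748188589898064], [0.552263284219066, 0.07231999044049076], [0.4276124826903356, 0.33521498744335076], [0.028223773273339248, 0.077810668502309], [-0.09046897695560574, -0.7225239872588531], [-1.042815366642401, -0.048585903320599755], [0.7837991796028518, 0.047687408966282874], [-0.4922418012965295, 1.1576133649433018], [0.3826201505547715, 1.2391011613218552], [0.021316180536587126, -1.732515987583099]]
line diff along y -0.43495661856091683 foot-track end -26.760756168358647 should be -25
[509.36 -65.91 107.64]
```

>>> jog_arm --targets '[{"turn":[0,0,0],"slide":[0,0,50],"claw":0},{"turn":[0,0,0],"slide":[10,-10,43],"claw":0},{"turn":[0,0,0],"slide":[30,-55,0],"claw":0},{"turn":[0,0,0],"slide":[31,-54,0],"claw":0},{"turn":[0,0,0],"slide":[0,0,0],"claw":0}]'

```text
t: 7.55
eef_pos: [580.5, -188.6, 197.5]
tcp_rot: [-3.14, 0.0, 1.409]
ft_force: [-0.4, 0.4, -0.3]
opening: 0.035
grip_force: 0.0
```

```bash
python3 - <<'E'
from h import *
np.set_printoptions(precision=1,suppress=True)
p=[535.6,-177.5,np.radians(-9)]
s=state();print(s["eef_pos"],s["opening"])
im=[]
for n in("side","top"):
    c=read_camera(n); print(n,[(np.round(x["xy"]),x["conf"]) for x in look_for("upper_half",n)[:1]])
    for a in(.8,.9,1.,1.1): print(a,proj(c,up(p,a,132,5,40)),proj(c,up(p,a,120,10,40)))
    u=proj(c,[540,-180,80]).astype(int); im.append(cv2.resize(c["frame"][u[1]-60:u[1]+60,u[0]-75:u[0]+75],None,fx=2.6,fy=4));print(u-[75,60])
cv2.imwrite("pics/s5.png",np.hstack(im))
E
```

```text
[ 580.5 -188.6  197.5] 0.034679151177674665
side [(array([296., 206.]), 0.81)]
0.8 [316.  202.4] [310.2 203.6]
0.9 [311. 198.] [305.6 199.8]
1.0 [305.7 194.1] [300.5 196.3]
1.1 [299.9 190.5] [295.2 193.3]
[230 149]
top []
0.8 [344.9 209.1] [346.  202.6]
0.9 [346.1 202.5] [347.1 196.4]
1.0 [347.4 195.3] [348.3 189.8]
1.1 [348.7 187.9] [349.6 183. ]
[295 138]
```

View pics/s5.png

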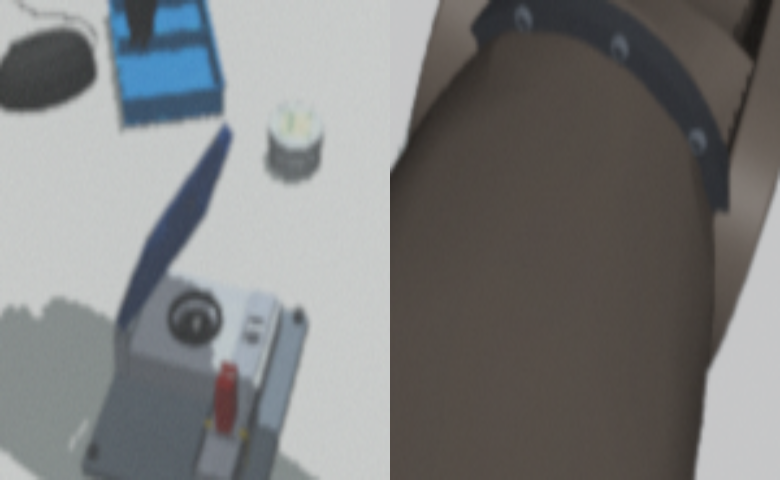

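The side view shows the lip near (311,201), so the angle is about 0.9 rad; the grip line is level with the yellow marks. Sweep it shut.

>>> jog_arm --targets '[{"turn":[0,0,0],"slide":[0,3,-40],"claw":0},{"turn":[0,0,0],"slide":[0,0,-40],"claw":0},{"turn":[0,0,0],"slide":[-10,2,-4],"claw":0},{"turn":[0,0,0],"slide":[-11,2,-5],"claw":0},{"turn":[0,0,0],"slide":[-7,1,-5],"claw":0}]'

```text
t: 8.38
eef_pos: [551.5, -176.9, 107.1]
tcp_rot: [3.139, 0.001, 1.412]
ft_force: [1.5, 0.6, 4.6]
opening: 0.006
grip_force: 2.0
```

>>> jog_arm --targets '[{"turn":[0,0,0],"slide":[-7,1,-5],"claw":0},{"turn":[0,0,0],"slide":[-6,1,-6.5],"claw":0},{"turn":[0,0,0],"slide":[-6,1,-6.5],"claw":0}]'

```text
t: 8.75
eef_pos: [532.9, -174.3, 88.7]
tcp_rot: [3.139, 0.001, 1.412]
ft_force: [2.5, 0.4, 4.6]
opening: 0.006
grip_force: 2.3
```

>>> jog_arm --targets '[{"turn":[0,0,0],"slide":[-4,0.5,-6],"claw":0},{"turn":[0,0,0],"slide":[-4,0.5,-7],"claw":0},{"turn":[0,0,0],"slide":[-3,0.5,-7],"claw":0},{"turn":[0,0,0],"slide":[-4,0.5,-7],"claw":0},{"turn":[0,0,0],"slide":[-3,0.5,-6],"claw":0}]'

```text
t: 9.38
eef_pos: [515.7, -172.0, 55.3]
tcp_rot: [3.138, 0.001, 1.412]
ft_force: [5.0, -0.3, 5.0]
opening: 0.006
grip_force: 2.6
```

>>> jog_arm --targets '[{"turn":[0,0,0],"slide":[-2,0.3,-4],"claw":0},{"turn":[0,0,0],"slide":[-1,0,-2.5],"claw":0},{"turn":[0,0,0],"slide":[-1,0,-2],"claw":0},{"turn":[0,0,0],"slide":[0,0,0],"claw":0}]'

```text
t: 9.88
eef_pos: [510.3, -171.2, 46.0]
tcp_rot: [-3.141, -0.0, 1.412]
ft_force: [2.3, -2.0, 2.9]
opening: 0.007
grip_force: 1.6
```

>>> jog_arm --targets '[{"turn":[0,0,0],"slide":[0,0,-1.5],"claw":0},{"turn":[0,0,0],"slide":[0,0,-1],"claw":0},{"turn":[0,0,0],"slide":[0,0,0],"claw":0}]'

```text
t: 10.25
eef_pos: [510.3, -171.2, 45.0]
tcp_rot: [-3.141, 0.0, 1.413]
ft_force: [-4.2, 0.4, 25.8]
opening: 0.005
grip_force: 12.6
```

>>> jog_arm --targets '[{"turn":[0,0,0],"slide":[0,0,40],"claw":0},{"turn":[0,0,0],"slide":[-8,12,35],"claw":20},{"turn":[0,0,0],"slide":[-8,12,0],"claw":40},{"turn":[0,0,0],"slide":[0,0,0],"claw":40},{"turn":[0,0,0],"slide":[0,0,0],"claw":40}]'

```text
t: 10.88
eef_pos: [494.3, -147.2, 117.6]
tcp_rot: [-3.14, -0.0, 1.413]
ft_force: [0.4, -0.2, -0.3]
opening: 0.361
grip_force: 0.0
```

```bash
python3 - <<'E'
from h import *
np.set_printoptions(precision=1,suppress=True)
p=[535.6,-177.5,np.radians(-9)]
c=read_camera("wrist");s=state();print(s["eef_pos"],s["ft_force"])
np.savez("w6.npz",**{k:c[k] for k in("mtx","R","t")})
u=proj(c,T(p,[-45,0,45]));v=proj(c,T(p,[-45,80,30]));g=proj(c,T(p,[-45,80,66]));print(u,v,g)
x0,y0=int(u[0])-100,int(v[1])-40;print(x0,y0)
cv2.imwrite("pics/w6c.png",cv2.resize(c["frame"][y0:y0+200,x0:x0+250],None,fx=3,fy=3,interpolation=cv2.INTER_CUBIC))
E
```

```text
[ 494.4 -147.3  117.6] [ 0.2 -0.3 -0.3]
[311.8 286.4] [311.8 165.3] [311.8 171.7]
211 125
```

View pics/w6c.png

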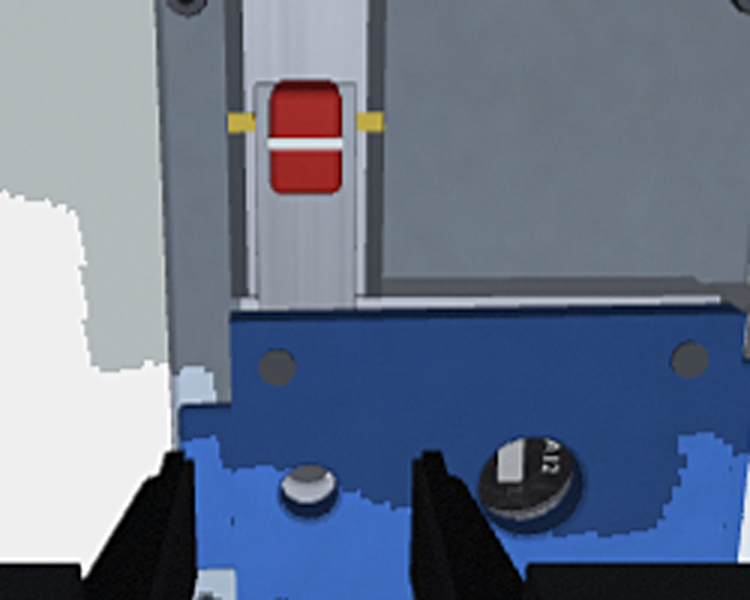

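Hole at crop (308,490) → full (313.7,288.3); white line (313,173), yellow (313,165.7); plate is nearly shut.

```bash
python3 - <<'E'
from h import *
from scipy.optimize import least_squares
np.set_printoptions(precision=2,suppress=True)
c=dict(np.load("w6.npz")); w=lambda x,y:np.array([x,y])/3+[211,125]-.33
a=onz(c,w(306,144),66);b=onz(c,w(306,122),30);d=np.array([.156,.988,0]);print("slide err",(a-b)@d)
for z in(45,50):print("hole",onz(c,w(308,490),z))
J=[((-62,80,30),w(227,122)),((-28,80,30),w(384,122)),((-80,115,10),w(153,-20)),((-45,0,50),w(308,490)),((-62,40,30),w(231,300)),((-52,89.6,66),w(270,83)),((-38,89.6,66),w(341,83)),((-52,69.6,66),w(271,193)),((-38,69.6,66),w(341,193))]
J.pop(2)
f=lambda p:np.concatenate([proj(c,T(p,q))-uv for q,uv in J])
r=least_squares(f,[534,-180,-.148]);print(r.x,np.degrees(r.x[2]),r.fun.reshape(-1,2).tolist());print("hole",T(r.x,[-45,0,45]))
s=state();e=np.array(s["eef_pos"]);th=1.413;X=np.array([np.cos(th),np.sin(th),0]);Y=np.array([np.sin(th),-np.cos(th),0]);g=s["opening"]*47.5;print(g)
for sg in(-1,1):
  for k in(g,g+12): print((proj(c,e+10*X+sg*k*Y)-[211,125])*3)
C=[read_camera(n) for n in("side","top")]
for q in("locating_pin","pin_stand"):print(q,[[(np.round(x["xy"],1).tolist(),round(x["conf"],2)) for x in look_for(q,n)[:2]] for n in("side","top")])
E
```

```text
slide err -0.5030228894569807
hole [ 491.99 -171.76   45.  ]
hole [ 492.32 -169.58   50.  ]
[ 536.66 -176.79   -0.15] -8.635287550580431 [[0.38152994155933584, -0.7643089908921752], [-0.3958922353058938, -1.1048961797810932], [-0.10879976272633485, 0.6554952229792548], [0.4967582586557455, -1.2840680515922145], [-0.6997938738691118, 1.2573955598191446], [0.5007666570641618, 1.0906027253427055], [-0.5049514108561084, -0.06347867444284816], [0.39929276549304404, -0.21808964114393348]]
hole [ 492.17 -170.03   45.  ]
18.03143945927504
[185.96 474.54]
[110.39 474.46]
[413.15 474.78]
[488.78 474.86]
locating_pin [[([262.6, 353.0], 0.62)], [([483.6, 241.8], 0.7), ([173.1, 195.5], 0.6)]]
pin_stand [[([264.0, 374.8], 0.95)], [([179.7, 198.0], 0.8)]]
```

>>> jog_arm --targets '[{"turn":[0,0,0],"slide":[8,40,35],"claw":40},{"turn":[0,0,0],"slide":[10,55,0],"claw":40},{"turn":[0,0,0],"slide":[10,55,0],"claw":40},{"turn":[0,0,0],"slide":[10,55,0],"claw":40},{"turn":[0,0,0],"slide":[10,55,0],"claw":40}]'

```text
t: 11.85
eef_pos: [542.9, 114.6, 153.7]
tcp_rot: [3.141, -0.0, 1.412]
ft_force: [-0.2, 0.0, -0.1]
opening: 0.4
grip_force: 0.0
```

>>> jog_arm --targets '[{"turn":[0,0,0],"slide":[8,55,0],"claw":40},{"turn":[0,0,0],"slide":[2,37,0],"claw":40},{"turn":[0,0,0],"slide":[0,0,0],"claw":40},{"turn":[0,0,0],"slide":[0,0,0],"claw":40}]'

```text
t: 12.35
eef_pos: [552.5, 204.3, 153.5]
tcp_rot: [-3.141, 0.0, 1.412]
ft_force: [0.4, -0.1, -0.1]
opening: 0.399
grip_force: 0.0
```

```bash
python3 - <<'E'
from h import *
np.set_printoptions(precision=1,suppress=True)
c=read_camera("wrist");s=state();print(s["t"],s["eef_pos"],s["tcp_rot"])
np.savez("w7.npz",**{k:c[k] for k in("mtx","R","t")})
u=proj(c,[551,185,80]);print(u);x0,y0=int(u[0])-120,int(u[1])-90;print(x0,y0)
cv2.imwrite("pics/w7c.png",cv2.resize(c["frame"][y0:y0+180,x0:x0+240],None,fx=3,fy=3,interpolation=cv2.INTER_CUBIC))
E
```

```text
12.4 [552.6 203.9 153.6] [-3.1  0.   1.4]
[313.1 280.1]
193 190
```

View pics/w7c.png

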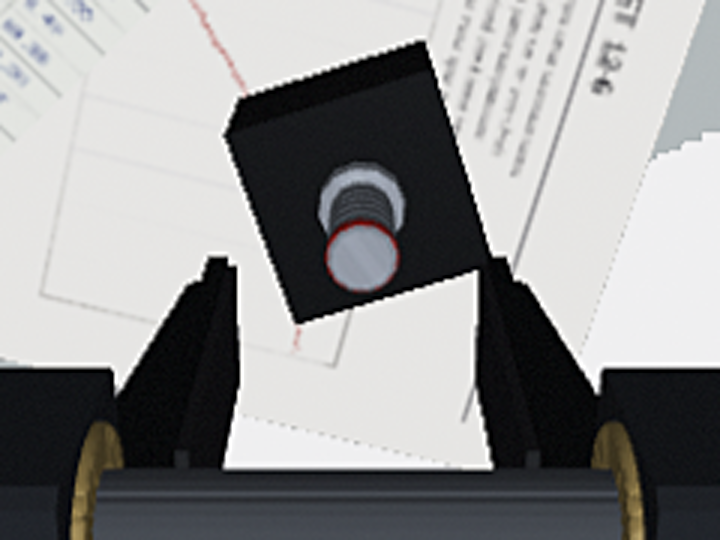

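Knob top at crop (362,257), collar centre (362,204); the stand is square with its top around them. Compute the pin position.

```bash
python3 - <<'E'
from h import *
np.set_printoptions(precision=2,suppress=True)
c=dict(np.load("w7.npz")); w=lambda x,y:np.array([x,y])/3+[193,190]-.33
print("knob",onz(c,w(362,257),80),"collar",onz(c,w(362,204),46))
cs=[onz(c,w(*q),40) for q in((226,136),(426,72),(488,268),(298,323))];print("stand corners",np.array(cs),np.mean(cs,0))
ct=read_camera("side");t=read_camera("top")
print(tri([(c,w(362,257)),(ct,np.array([130,465])/2.4+[210,150])]))
E
```

```text
knob [551.68 188.38  80.  ] collar [551.93 189.06  46.  ]
stand corners [[520.24 210.53  40.  ]
 [572.93 219.08  40.  ]
 [581.66 164.11  40.  ]
 [529.46 156.35  40.  ]] [551.07 187.52  40.  ]
(array([551.44, 189.53,  83.86]), [[-0.6, 0.6], [-0.3, 0.2]])
```

>>> jog_arm --targets '[{"turn":[0,0,0],"slide":[-1,-17,-20],"claw":45},{"turn":[0,0,0],"slide":[0,0,-40],"claw":45},{"turn":[0,0,0],"slide":[0,0,-42],"claw":45},{"turn":[0,0,0],"slide":[0,0,0],"claw":10},{"turn":[0,0,0],"slide":[0,0,0],"claw":5}]'

```text
t: 13.12
eef_pos: [552.4, 187.5, 53.0]
tcp_rot: [3.14, -0.0, 1.412]
ft_force: [0.4, -0.1, -0.3]
opening: 0.293
grip_force: 0.0
```

>>> jog_arm --targets '[{"turn":[0,0,0],"slide":[0,0,0],"claw":5},{"turn":[0,0,0],"slide":[0,0,0],"claw":5},{"turn":[0,0,0],"slide":[0,0,0],"claw":5}]'

```text
t: 13.5
eef_pos: [552.2, 187.9, 53.2]
tcp_rot: [3.139, -0.001, 1.413]
ft_force: [-2.6, 0.0, 8.4]
opening: 0.162
grip_force: 30.0
```

>>> jog_arm --targets '[{"turn":[0,0,0],"slide":[0,0,15],"claw":5},{"turn":[0,0,0],"slide":[0,0,30],"claw":5},{"turn":[0,0,0],"slide":[0,0,40],"claw":5},{"turn":[0,0,0],"slide":[-8,-45,10],"claw":5},{"turn":[0,0,0],"slide":[-8,-50,0],"claw":5}]'

```text
t: 14.12
eef_pos: [535.9, 92.3, 148.9]
tcp_rot: [3.138, -0.001, 1.414]
ft_force: [0.3, -1.7, -0.0]
opening: 0.159
grip_force: 30.0
```

>>> jog_arm --targets '[{"turn":[0,0,0],"slide":[-8,-50,0],"claw":5},{"turn":[0,0,0],"slide":[-8,-50,0],"claw":5},{"turn":[0,0,0],"slide":[-8,-50,0],"claw":5},{"turn":[0,0,0],"slide":[-10,-50,0],"claw":5},{"turn":[0,0,0],"slide":[-9,-40,0],"claw":5}]'

```text
t: 14.75
eef_pos: [492.3, -149.1, 147.9]
tcp_rot: [3.14, 0.0, 1.412]
ft_force: [1.0, -0.6, -0.7]
opening: 0.161
grip_force: 30.0
```

>>> jog_arm --targets '[{"turn":[0,0,0],"slide":[0,-23,0],"claw":5},{"turn":[0,0,0],"slide":[0,0,-30],"claw":5},{"turn":[0,0,0],"slide":[0,0,0],"claw":5},{"turn":[0,0,0],"slide":[0,0,0],"claw":5}]'

```text
t: 15.25
eef_pos: [493.0, -170.1, 117.8]
tcp_rot: [3.141, 0.0, 1.413]
ft_force: [0.3, -0.4, -0.4]
opening: 0.16
grip_force: 30.0
```

>>> jog_arm --targets '[{"turn":[0,0,0],"slide":[0,0,-10],"claw":5},{"turn":[0,0,0],"slide":[0,0,-10],"claw":5},{"turn":[0,0,0],"slide":[0,0,-3],"claw":5},{"turn":[0,0,0],"slide":[0,0,-3],"claw":5},{"turn":[0,0,0],"slide":[0,0,0],"claw":5}]'

```text
t: 15.88
eef_pos: [492.6, -170.2, 90.5]
tcp_rot: [-3.141, -0.0, 1.412]
ft_force: [-0.3, 0.5, -1.0]
opening: 0.162
grip_force: 30.0
```

>>> jog_arm --targets '[{"turn":[0,0,0],"slide":[0,0,-3],"claw":5},{"turn":[0,0,0],"slide":[0,0,-3],"claw":5},{"turn":[0,0,0],"slide":[0,0,0],"claw":5}]'

```text
t: 16.25
eef_pos: [492.6, -170.2, 84.5]
tcp_rot: [-3.141, -0.0, 1.412]
ft_force: [-0.1, 0.6, -0.9]
opening: 0.164
grip_force: 30.0
```

>>> jog_arm --targets '[{"turn":[0,0,0],"slide":[0,0,-3],"claw":5},{"turn":[0,0,0],"slide":[0,0,-3],"claw":5},{"turn":[0,0,0],"slide":[0,0,0],"claw":5}]'

```text
t: 16.62
eef_pos: [492.5, -170.2, 78.4]
tcp_rot: [-3.141, -0.0, 1.412]
ft_force: [-0.0, 0.2, -1.3]
opening: 0.161
grip_force: 30.0
```

>>> jog_arm --targets '[{"turn":[0,0,0],"slide":[0,0,-3],"claw":5},{"turn":[0,0,0],"slide":[0,0,-3],"claw":5},{"turn":[0,0,0],"slide":[0,0,0],"claw":5}]'

```text
t: 17.0
eef_pos: [492.6, -170.2, 72.4]
tcp_rot: [-3.141, -0.0, 1.412]
ft_force: [0.5, 0.0, -0.8]
opening: 0.161
grip_force: 30.0
```

>>> jog_arm --targets '[{"turn":[0,0,0],"slide":[0,0,-3],"claw":5},{"turn":[0,0,0],"slide":[0,0,-3],"claw":5},{"turn":[0,0,0],"slide":[0,0,0],"claw":5}]'

```text
t: 17.38
eef_pos: [492.5, -170.2, 66.4]
tcp_rot: [-3.141, -0.0, 1.412]
ft_force: [0.5, 0.1, 0.4]
opening: 0.161
grip_force: 30.0
```

>>> jog_arm --targets '[{"turn":[0,0,0],"slide":[0,0,-3],"claw":5},{"turn":[0,0,0],"slide":[0,0,-3],"claw":5},{"turn":[0,0,0],"slide":[0,0,0],"claw":5}]'

```text
t: 17.75
eef_pos: [492.6, -170.2, 60.5]
tcp_rot: [-3.141, -0.0, 1.412]
ft_force: [-1.2, 0.2, -0.7]
opening: 0.162
grip_force: 30.0
```

>>> jog_arm --targets '[{"turn":[0,0,0],"slide":[0,0,-2],"claw":5},{"turn":[0,0,0],"slide":[0,0,0],"claw":5}]'

```text
t: 18.0
eef_pos: [492.6, -170.2, 58.6]
tcp_rot: [-3.141, -0.0, 1.412]
ft_force: [-0.4, -0.4, 0.6]
opening: 0.164
grip_force: 30.0
```

>>> jog_arm --targets '[{"turn":[0,0,0],"slide":[0,0,-1.5],"claw":5},{"turn":[0,0,0],"slide":[0,0,0],"claw":5}]'

```text
t: 18.25
eef_pos: [492.7, -170.2, 58.0]
tcp_rot: [3.141, 0.0, 1.412]
ft_force: [-5.4, 1.0, 16.4]
opening: 0.162
grip_force: 30.0
```

```bash
python3 - <<'E'
from h import *
np.set_printoptions(precision=1,suppress=True)
c=read_camera("side");cv2.imwrite("pics/s9.png",c["frame"]);s=state();print(s["eef_pos"],s["ft_force"],s["moment"])
for q in("locating_pin","upper_half","slide_grip","pin_stand"):print(q,[(np.round(x["xy"]).tolist(),round(x["conf"],2)) for x in look_for(q,"side")[:2]])
p=[536.2,-177,np.radians(-8.8)]
for k,X in dict(up0=T(p,[-10,0,45]),pinmid=T(p,[-45,0,68]),lipc0=T(p,[-62,40,45]),lipc05=T(p,[-62,40,51])).items():print(k,proj(c,X))
# blue mask extents
hsv=cv2.cvtColor(c["frame"],cv2.COLOR_BGR2HSV);m=cv2.inRange(hsv,(105,120,40),(130,255,255))[190:270,250:360]
for y in range(0,80,3):
    xs=np.flatnonzero(m[y]); 
    if len(xs):print(y+190,xs[0]+250,xs[-1]+250,len(xs))
E
```

```text
[ 492.6 -170.3   58. ] [-4.4  1.3 15.7] [ 0.1  1.  -0. ]
locating_pin [([324.0, 220.0], 0.42), ([304.0, 226.0], 0.27)]
upper_half [([305.0, 228.0], 0.84)]
slide_grip [([320.0, 253.0], 0.49)]
pin_stand [([264.0, 372.0], 0.93)]
up0 [311.8 224.8]
pinmid [327.7 218.9]
lipc0 [330.4 240.2]
lipc05 [330.5 238. ]
214 290 299 7
217 293 297 5
220 336 337 2
223 336 336 1
```

Hard stop at TCP z 58.0 matches "home" (58.2). Press slightly and check the plate angle by its edge in the wrist view.

```bash
python3 - <<'E'
from h import *
np.set_printoptions(precision=1,suppress=True)
p=[536.66,-176.8,np.radians(-8.64)]
def edge(fr,cols,lo,hi):
    o=[]
    for x in cols:
        b=fr[lo:hi,x].astype(int); m=(b[:,0]-b[:,2]>45)&(b[:,0]-b[:,1]>25); k=np.flatnonzero(m); o.append((x,lo+k[0]) if len(k) else (x,None))
    return o
def pred(c,a): return [proj(c,up(p,a,r,10,40)) for r in(110,85,60,35,15)]
old=dict(np.load("w6.npz"));f6=cv2.imread("pics/w6c.png")
print("old",[(round(x/3+211,1),round(y/3+125,1) if y else None) for x,y in edge(f6,range(250,740,60),290,600)])
for a in(0,.05,.1):print(a,np.array(pred(old,a)).tolist() and np.round(pred(old,a),1).tolist())
c=read_camera("wrist");fr=c["frame"];cv2.imwrite("pics/w9.png",fr)
q=proj(c,T(p,[-45,80,30]));print("yellow pred",q)
hsv=cv2.cvtColor(fr,cv2.COLOR_BGR2HSV);y=cv2.inRange(hsv,(20,90,90),(38,255,255));n,_,st,ce=cv2.connectedComponentsWithStats(y);print([ce[i] for i in range(1,n) if st[i][4]>8])
P=np.array(pred(c,0));print("new",edge(fr,[int(v) for v in P[:,0]],int(P[:,1].min())-30,480))
for a in(0,.05,.1):print(a,np.round(pred(c,a),1).tolist())
s=state();print(s["eef_pos"],s["ft_force"])
E
```

```text
old [(294.3, np.float64(229.3)), (314.3, np.float64(229.7)), (334.3, np.float64(231.0)), (354.3, np.float64(228.3)), (374.3, np.float64(230.7)), (394.3, np.float64(230.0)), (414.3, np.float64(229.7)), (434.3, np.float64(229.3)), (454.3, np.float64(229.3))]
0 [[302.1, 229.0], [340.5, 228.7], [378.9, 228.5], [417.4, 228.3], [448.1, 228.1]]
0.05 [[302.9, 231.2], [341.9, 230.5], [380.6, 229.7], [418.9, 229.0], [449.3, 228.4]]
0.1 [[304.2, 233.5], [343.7, 232.2], [382.5, 230.9], [420.6, 229.7], [450.5, 228.7]]
yellow pred [308.3 129.2]
[array([279.3, 130.2]), array([336.9, 130.1]), array([271.4, 369.1]), array([351.8, 369.5])]
new [(294, np.int64(216)), (345, np.int64(216)), (397, np.int64(216)), (448, np.int64(212)), (489, np.int64(215))]
0 [[294.5, 215.1], [345.9, 214.7], [397.3, 214.4], [448.7, 214.0], [489.8, 213.8]]
0.05 [[295.3, 217.7], [347.9, 216.7], [399.8, 215.8], [451.0, 214.8], [491.6, 214.1]]
0.1 [[296.9, 220.4], [350.5, 218.8], [402.7, 217.2], [453.6, 215.6], [493.4, 214.4]]
[ 492.6 -170.2   58. ] [-5.6  1.5 15. ]
```

>>> jog_arm --targets '[{"turn":[0,0,0],"slide":[0,0,-0.5],"claw":5},{"turn":[0,0,0],"slide":[0,0,0],"claw":5},{"turn":[0,0,0],"slide":[0,0,0],"claw":5}]'

```text
t: 18.92
eef_pos: [492.7, -170.3, 57.9]
tcp_rot: [3.141, 0.0, 1.412]
ft_force: [-6.8, 1.8, 20.9]
opening: 0.159
grip_force: 30.0
```

```bash
python3 -c "
from cell import *
print(state()['ft_force'],state()['eef_pos']);print(job_done())"
```

```text
[-6.78006026  1.8012702  20.87160549] [ 492.67546243 -170.26309399   57.94596006]
the job is handed in; nothing more can be done
None
```

I've handed the job in: the grip is within about 1 mm of the index line, the upper half is shut, and the pin is fully home with the gripper still on it, pressing down with about 21 N; I never moved the arm near the loupe, tin or loose mount, though I took no final picture of them.

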